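# Pulse the smoothie cup on the blender and set it on the coaster

### The job

Take the orange smoothie cup out of the leaning drainer, stand it upright and centred on the blender's black drive pad, and press it straight down until the pad is fully depressed, keeping it down for about two seconds without letting go of the cup. Then lift it off and stand it upright in the middle of the cork coaster without dropping it, and let go. Leave the two oil bottles and the white bowl where they are.

Things in the scene. Friction and masses are not known exactly. Their poses are not given: they have to be found in the camera images.
- cup: Closed orange smoothie cup, straight cylinder 65 mm in diameter, 150 mm tall, black cap on its lowest 25 mm; up to 0.46 kg. Origin: centre of its underside (black cap end); z up along the cup. It starts leaning 35 degrees from vertical in the drainer, top towards the drainer's -x; its upper 60 mm are free to grip all round, and it draws out along its own axis.
- drainer: Bamboo drainer fixed to the counter, footprint 155 x 100 mm (100 mm to its -x side, 55 mm to its +x side of the origin). Origin on the counter under the centre of the cup's foot, which is 47 mm higher; z up. Foot plate and V-shaped back lean 35 degrees towards its -x (roughly the robot's right, -y); the back supports the cup up to 86 mm from its foot.
- blender_base: Round silver blender base fixed to the counter, 131 mm in diameter at the foot, 100 mm at the top, 110 mm high. Origin: centre of its underside, z up. The black drive pad stands in the centre of its top.
- pad_top (a point): Centre of the top face of the black round drive pad (72 mm in diameter) on the blender base; it moves with the pad: 126 mm above the counter when up, 114 mm when fully depressed (4 mm above the silver top).
- drive_pad (a joint): Travel of the sprung drive pad, in m: 0 up, 0.012 fully depressed at a hard stop. It gives way from about 7 N and takes 14 N to reach the stop; the cup's weight alone does not move it. It springs back when relieved.
- coaster: Round cork coaster fixed to the counter, 110 mm in diameter, 8 mm thick. Origin: centre of its underside, z up.
- red_bottle: Red oil bottle, loose bystander, 54 mm in diameter, 178 mm tall. Origin: centre of its underside, z up.
- green_bottle: Green oil bottle, loose bystander, 54 mm in diameter, 178 mm tall. Origin: centre of its underside, z up.
- bowl: White bowl, loose bystander, 110 mm in diameter, 50 mm high. Origin: centre of its underside, z up.
Things that resemble listed ones, but are neither listed nor needed, are in the scene too. Leave any red look-alike of the blender_base alone.

How it is judged:
By the outcome, as a careful person would: the job done as asked, in the order asked, and still so for the second after the job is handed in, with the robot touching nothing.
It also fails if it takes over 64 s, if anything falls off the work surface, if the arm or the gripper's body presses on something with over 40 N, if the wrist force passes 120 N, or if a joint passes its speed limit or range.

### The arm

A 7-joint arm with a two-finger parallel gripper is mounted at the origin on the work surface. World frame = base frame: x ahead of the robot, y to its left, z up, the work surface at z = 0. Lengths are in m, angles in rad, forces in N, time in s.
With the tool pointing down it reaches from about 0.4 to 0.85 m from the base axis. Payload 10.4 kg.
Tool frame: the origin (TCP) lies between the finger pads; the fingertips stand 14 mm ahead of it and the grasp point (between the pads) lies 5 mm behind it; z points along the fingers, y is the direction in which the jaws open and shut (so a half turn about z gives the same grasp; the last joint's range is limited). The gripper opens to 87 mm and grips with 3 to 60 N. Pads are 19 mm wide; open, the fingers measure 117 mm over their backs; the gripper's body (75 mm by 190 mm) begins 51 mm behind the grasp point.
Start: joints at [1.155, 0.332, -0.065, 1.46, 0.022, 1.35, -0.088], TCP at [0.239, -0.577, 0.237] pointing down, gripper open.
Joint ranges: [-2.6, 2.6], [-0.5, 2.12], [-1.47, 1.34], [0.16, 2.42], [-1.27, 4.41], [0.06, 2.06], [-2.6, 2.6]. Speed limits (rad/s): [2.22, 2.22, 2.79, 2.79, 3.14, 3.14, 3.14].

### API

Orientations are given as a unit quaternion [x, y, z, w].
In Python, from bench import readout, camera, calibration, order gives the robot as it stands.
- The arm moves only by the tool apply_moves, never from a script. Its argument "deltas" is a list of rows, each an object with "translation": the shift along the world's x, y, z in m, a list of three; "turn": the turn, a rotation vector about the world's x, y, z in rad, a list of three; "hand": the finger opening in m, from 0 to 0.087. A call has 1 to 5 rows; each row shifts and turns the pose as measured when the row begins; what a row does not reach is not made up. A row lasts 1/10 s, in which the tool goes at most 50 mm and 8.59 degrees, less where a joint would pass 70% of its speed; a pose out of reach is approached as far as the arm can. A call with a gripper value outside its range is refused whole. The fingers move at their own pace and stop on an object; "newtons" is the grip in N (left out, the last holds). Time passes only in rows, so rows that do not move let the fingers close. It gives the time, the measured TCP pose, the force and the opening at its end, in the units of the state.
- readout.read_state(): the state, without advancing time (a new reading comes with each control period).
- camera(name): name is "side" or "top"; returns the picture (420x560x3 uint8, red, green, blue); there is no depth.
- calibration(name): a dict with "fx", "fy", "cx", "cy" (pixels), "extrinsics" (4x4, takes a point from world to camera coordinates). Camera axes: x right, y down, z forward; pixel columns grow to the right and rows downward; lengths in m; the calibration is good to about 2 mm. A picture is of the moment at which its call begins. calibration takes no time and is no camera call.
- order.close_job(): hands the job in, once; it reports no verdict.
The state is a dict: "time": time; "joint_positions": joint angles; "joint_vel": joint speeds; "joint_torque": joint torques, N m; "ee_pos": TCP position; "eef_rot": TCP orientation; "ft_force": force on the tool from outside, world axes, zero at the start; "torque": the same for the moment, N m; "width": finger opening in m.
Only numpy, scipy, OpenCV 4.12 (cv2) and the standard library are available. Lean on these libraries where they do the work, as an engineer would, in place of code of your own. Each camera call takes 0.05 s, during which the arm holds its last target. There are 200 camera calls.

## Working session

There is one attempt and no reset: what is moved stays moved. The work goes in short steps, Python scripts to look and compute and a tool call to move; the robot and the scene stay as the last step left them, time stands still between calls to the robot, and variables do not carry over. Pictures are saved under pics/ and viewed, about 8 in all and at most 12, crops included, and the job is handed in when it is done.

Besides the shell and the picture viewer there is one more tool, called after "Call:" in YAML: its name, and indented under it one key for each argument. apply_moves: Moves the arm, as the interface text tells. Its arguments: {"type":"object","properties":{"deltas":{"type":"array","items":{"type":"object","properties":{"translation":{"type":"array","items":{"type":"number"}},"turn":{"type":"array","items":{"type":"number"}},"hand":{"type":"number"}}}},"newtons":{"type":"number"}},"required":["deltas"]}

```bash
mkdir -p pics; python3 - <<'E'
from bench import readout,camera,calibration
import cv2
for n in("side","top"):
    cv2.imwrite(f"pics/{n}0.png",camera(n)[:,:,::-1]); c=calibration(n); print(n,c)
print(readout.read_state())
E
```

```text
side {'fx': 546.7069265765585, 'fy': 546.7069265765585, 'cx': 292.3142332379018, 'cy': 206.75434285672975, 'extrinsics': array([[-0.8078995 , -0.58931492,  0.00251357,  0.50123391],
       [-0.34935011,  0.47548493, -0.80738379,  0.35897299],
       [ 0.47460815, -0.65316307, -0.59002127,  1.18531601],
       [ 0.        ,  0.        ,  0.        ,  1.        ]])}
top {'fx': 400.14305908606826, 'fy': 400.14305908606826, 'cx': 278.7932331510606, 'cy': 209.99288684626154, 'extrinsics': array([[ 0.01993428, -0.99968212, -0.01543648, -0.08101488],
       [-0.98708767, -0.01722407, -0.15925219,  0.67547595],
       [ 0.15893569,  0.01841174, -0.98711724,  0.9257202 ],
       [ 0.        ,  0.        ,  0.        ,  1.        ]])}
{'time': 0.1, 'joint_positions': array([ 1.15540963,  0.33280552, -0.06468257,  1.46085095,  0.02158019,
        1.34991739, -0.08851784]), 'joint_vel': array([ 0.00040128, -0.00124507,  0.00016419, -0.00254119,  0.00149441,
       -0.00059401, -0.00162162]), 'joint_torque': array([ 6.91263795e-04, -6.24550366e+01,  2.38218892e-02, -3.90720284e+01,
       -6.15136279e-02,  3.64460098e-02,  5.46123999e-05]), 'ee_pos': array([ 0.23909378, -0.57709891,  0.23583846]), 'eef_rot': array([ 9.80778440e-01,  1.95123645e-01, -1.47645190e-04, -6.26241808e-04]), 'ft_force': array([-1.16713348,  0.54459228, -0.87692682]), 'torque': array([ 0.01256919, -0.01316119, -0.03190446]), 'width': 0.0867056943358405}
```

View pics/side0.png

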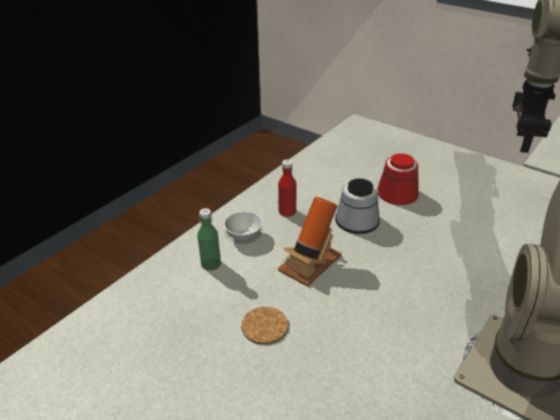

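View pics/top0.png

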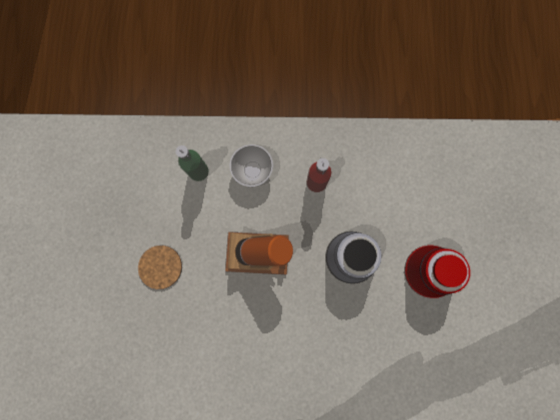

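Side view: green bottle (209,240), bowl (243,228), red bottle (288,190), cup leaning in the drainer (312,235), silver blender base with black pad (358,205), its red look-alike (400,178), which I will leave alone, and coaster (265,325). The top view shows the same items: cup (268,250), pad (360,255), coaster (160,268). Only the silver base with the black pad fits the description.

```bash
cat > h.py <<'E'
import numpy as np,cv2
from bench import calibration
from scipy.optimize import minimize
C={n:calibration(n) for n in("side","top")}
def proj(n,P):
    c=C[n];q=np.atleast_2d(P)@c["extrinsics"][:3,:3].T+c["extrinsics"][:3,3]
    return np.c_[c["fx"]*q[:,0]/q[:,2]+c["cx"],c["fy"]*q[:,1]/q[:,2]+c["cy"]]
def back(n,uv,z):
    c=C[n];E=c["extrinsics"];d=E[:3,:3].T@[(uv[0]-c["cx"])/c["fx"],(uv[1]-c["cy"])/c["fy"],1]
    o=-E[:3,:3].T@E[:3,3];return o+d*(z-o[2])/d[2]
def blob(m,uv):
    k,l,s,ce=cv2.connectedComponentsWithStats(m.astype(np.uint8))
    i=min((i for i in range(1,k) if s[i,4]>40),key=lambda i:np.hypot(*(ce[i]-uv)));return l==i,ce[i],s[i]
def cyl(foot,ax,h0,h1,r=.0325):
    ax=ax/np.linalg.norm(ax);u=np.cross(ax,[0.3,.9,.1]);u/=np.linalg.norm(u);v=np.cross(ax,u);t=np.linspace(0,2*np.pi,60)
    ring=r*(np.outer(np.cos(t),u)+np.outer(np.sin(t),v));return np.r_[foot+h0*ax+ring,foot+h1*ax+ring]
def hullmask(n,P):
    m=np.zeros((1680,2240),np.uint8);q=cv2.convexHull(((proj(n,P)+.5)*4*16-8).astype(np.int32))
    cv2.fillConvexPoly(m,q,255,cv2.LINE_8,4);return cv2.resize(m,(560,420),interpolation=cv2.INTER_AREA)/255.
E
python3 - <<'E'
from h import *
I={n:cv2.imread(f"pics/{n}0.png") for n in C}
M={}
for n,cu,pa,co in(("side",(318,225),(360,187),(265,325)),("top",(268,250),(360,255),(160,268))):
    hsv=cv2.cvtColor(I[n],cv2.COLOR_BGR2HSV);H,S,V=[hsv[...,i].astype(int) for i in range(3)]
    om,ce,s=blob((H<13)&(S>195)&(V>90),cu);M[n]=om;print(n,"cup",ce,s)
    b,ce,s=blob((V<60),pa);(c,ax,a)=cv2.fitEllipse(max(cv2.findContours(b.astype(np.uint8),0,1)[0],key=len));print("pad",ce,s,c,ax,back(n,c,.126))
    b,ce,s=blob((H<22)&(S>90),co);(c,ax,a)=cv2.fitEllipse(max(cv2.findContours(b.astype(np.uint8),0,1)[0],key=len));print("coaster",ce,s,c,ax,back(n,c,.008))
def P(p):
    return cyl(np.r_[p[:2],.047],np.r_[np.sin(p[3])*np.cos(p[2]),np.sin(p[3])*np.sin(p[2]),np.cos(p[3])],.025,.15)
def cost(p,ns=("side","top")):
    return sum(np.abs(hullmask(n,P(p))-M[n]).sum()/M[n].sum() for n in ns)+((p[3]-.611)/.1)**2
b0=back("top",(245,250),.047);print(b0)
for ns in(("side","top"),("side",),("top",)):
    sim=np.array([[*b0[:2],-1.57,.611]]+[[*b0[:2],-1.57,.611]+d for d in np.diag([.02,.02,.3,.1])])
    r=minimize(cost,sim[0],args=(ns,),method="Nelder-Mead",options=dict(initial_simplex=sim,xatol=1e-4,fatol=1e-5));print(ns,r.x,r.fun)
    if len(ns)==2:X=r.x
out=[]
for n,(x,y) in(("side",(270,160)),("top",(220,215))):
    J=I[n].copy()
    cr=cv2.resize(J[y:y+110,x:x+150 if n=="side" else x+170],None,fx=4 ,fy=4,interpolation=cv2.INTER_CUBIC)
    h=cv2.convexHull(((proj(n,P(X))-[x,y]+.5)*4).astype(np.int32));cv2.polylines(cr,[h],1,(0,255,0),1);out.append(cv2.resize(cr,(390,286)))
cv2.imwrite("pics/crop1.png",np.hstack(out))
print("bottles caps",back("top",(323,163),.178),back("top",(183,152),.178),"red feet", back("top",(317,188),0),back("top",(201,178),0),"bowl",back("top",(251,167),.04))
E
```

```text
side cup [315.69387755 222.21655329] [300 198  32  49 882]
pad [360.01253918 187.09404389] [349 179  23  17 319] (360.0142822265625, 187.0963897705078) (15.872167587280273, 23.334381103515625) [ 0.56292075 -0.24367307  0.126     ]
coaster [264.34548216 324.82839787] [ 242  307   46   36 1317] (264.3404541015625, 324.8124084472656) (35.33170700073242, 45.382049560546875) [0.53243175 0.23194596 0.008     ]
top cup [432.27184466 266.2815534 ] [426 249  22  43 103]
pad [359.68393782 254.89766839] [344 240  32  31 772] (359.6920471191406, 254.8939666748047) (30.027921676635742, 30.950172424316406) [ 0.56753838 -0.25103971  0.126     ]
coaster [159.48665298 266.93976728] [ 138  246   44   43 1461] (159.4875946044922, 266.9405212402344) (41.29047775268555, 43.20866012573242) [0.53383691 0.22979103 0.008     ]
[0.57812695 0.01182784 0.047     ]
('side', 'top') [ 0.60501698  0.01592932 -2.17523912  0.55813996] 14.980531928174548
('side',) [ 0.57165268 -0.0036347  -1.3530911   0.61513179] 0.4120268504173846
('top',) [ 1.08180803  0.298437   -2.49397917  0.6116025 ] 7.872604357495857
bottles caps [ 0.76174305 -0.16453023  0.178     ] [0.78187073 0.14179405 0.178     ] red feet [ 0.74517233 -0.16562067  0.        ] [0.76695856 0.13848461 0.        ] bowl [0.78788824 0.00433474 0.04      ]
```

View pics/crop1.png

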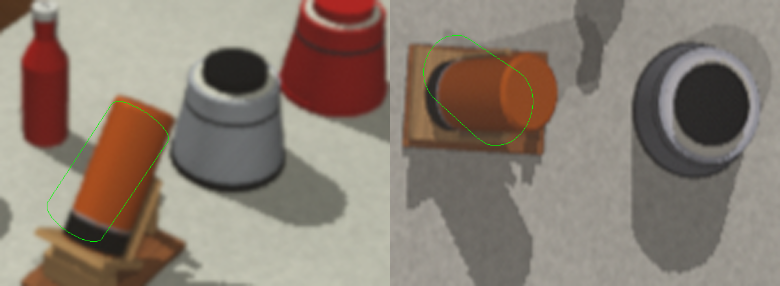

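The crop shows the silver base with a black pad: side pad about (360,187), top pad about (360,255). The cup fit is off because the top mask picked the red base, so I'll fix the mask and fit the pad as a cylinder too.

```bash
cat > fit.py <<'E'
from h import *
I={n:cv2.imread(f"pics/{n}0.png") for n in C}
M={};B={};K={}
for n,cu,pa,co in(("side",(318,225),(360,187),(265,325)),("top",(268,250),(360,255),(160,268))):
    hsv=cv2.cvtColor(I[n],cv2.COLOR_BGR2HSV);H,S,V=[hsv[...,i].astype(int) for i in range(3)]
    print(n,[hsv[b,a].tolist() for a,b in ((cu,(322,205),(312,240),(300,262),(330,258)) if n=="side" else (cu,(285,250),(255,250),(234,250),(270,237),(270,270)))])
    m=(H>=4)&(H<11)&(S>185)&(V>60)
    M[n],ce,s=blob(m,cu);print(n,ce,s)
    B[n]=blob(V<60,pa)[0];K[n]=blob((H<22)&(S>90),co)[0]
def P(p):
    return cyl(np.r_[p[:2],.047],np.r_[np.sin(p[3])*np.cos(p[2]),np.sin(p[3])*np.sin(p[2]),np.cos(p[3])],.025,.15)
def nm(f,x0,d):
    x0=np.array(x0);sim=np.r_[[x0],x0+np.diag(d)]
    return minimize(f,x0,method="Nelder-Mead",options=dict(initial_simplex=sim,xatol=1e-4,fatol=1e-5))
err=lambda Q,MM,ns:sum(np.abs(hullmask(n,Q)-MM[n]).sum()/MM[n].sum() for n in ns)
for ns in(("side",),("top",),("side","top")):
    r=nm(lambda p:err(P(p),M,ns)+((p[3]-.611)/.2)**2,[.578,.012,-1.57,.611],[.02,.02,.2,.05]);print(ns,"cup",r.x.round(4),round(r.fun,3));X=r.x
    Z=np.array([0,0,1.])
    for nme,MM,x0,a,b,rad in(("pad",B,[.565,-.247],.110,.126,.036),("coaster",K,[.533,.231],0,.008,.055)):
        r=nm(lambda p:err(cyl(np.r_[p,0],Z,a,b,rad),MM,ns),x0,[.01,.01]);print(nme,r.x.round(4),round(r.fun,3))
out=[]
for n,(x,y) in(("side",(270,160)),("top",(220,190))):
    cr=cv2.resize(I[n][y:y+130,x:x+170],None,fx=4,fy=4,interpolation=cv2.INTER_CUBIC)
    for h in(P(X),):cv2.polylines(cr,[cv2.convexHull(((proj(n,h)-[x,y]+.5)*4).astype(np.int32))],1,(0,255,0),1)
    out.append(cv2.resize(cr,(398,304)))
cv2.imwrite("pics/crop2.png",np.hstack(out))
E
python3 fit.py
```

```text
side [[10, 203, 141], [10, 202, 154], [10, 203, 141], [16, 121, 105], [12, 157, 127]]
side [316.71371371 222.60760761] [299 198  36  49 999]
top [[11, 191, 148], [10, 190, 141], [10, 176, 116], [15, 115, 133], [9, 172, 113], [11, 131, 103]]
top [280.29076087 249.87771739] [268 236  24  28 368]
('side',) cup [ 0.5754 -0.0028 -1.484   0.6204] 0.254
pad [ 0.5702 -0.2592] 0.281
coaster [0.5366 0.227 ] 0.083
('top',) cup [ 0.5689  0.0068 -1.5141  0.5607] 2.881
pad [ 0.5692 -0.252 ] 0.134
coaster [0.5348 0.2304] 0.063
('side', 'top') cup [ 0.5811  0.0038 -1.647   0.5639] 3.16
pad [ 0.5692 -0.2522] 0.425
coaster [0.5352 0.2298] 0.155
```

View pics/crop2.png

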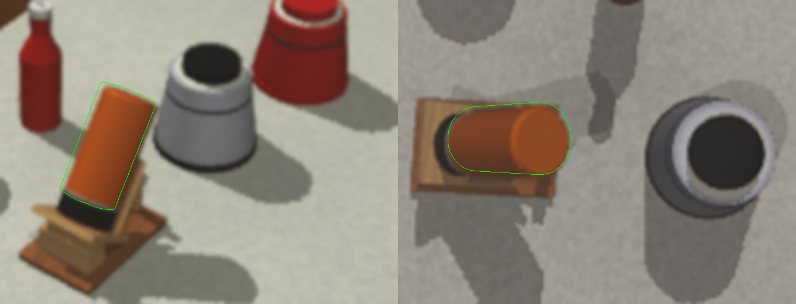

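```bash
sed -i 's/^    m=.*/    m=(H>=6)\&(H<14)\&(S>(180 if n=="side" else 150))\&(V>60)/; s/V<60,pa/V<85,pa/; s/crop2/crop3/; s/for h in(P(X),)/for h in(P(X),cyl(np.array([.569,-.251,0]),Z,.11,.126,.036))/' fit.py; python3 fit.py; python3 - <<'E'
from h import *
I=cv2.imread("pics/side0.png");print(I[172:206:2,360].sum(1)//3);I=cv2.imread("pics/top0.png");print(I[255,338:384:2].sum(1)//3)
E
```

```text
side [[10, 203, 141], [10, 202, 154], [10, 203, 141], [16, 121, 105], [12, 157, 127]]
side [316.79320388 222.55825243] [ 299  198   36   50 1030]
top [[11, 191, 148], [10, 190, 141], [10, 176, 116], [15, 115, 133], [9, 172, 113], [11, 131, 103]]
top [267.7471637  250.02350081] [ 242  235   51   31 1234]
('side',) cup [ 0.5762 -0.0027 -1.5095  0.6181] 0.218
pad [ 0.5687 -0.2558] 0.159
coaster [0.5366 0.227 ] 0.083
('top',) cup [ 0.5808  0.0083 -1.6775  0.5949] 0.162
pad [ 0.5681 -0.252 ] 0.074
coaster [0.5348 0.2304] 0.063
('side', 'top') cup [ 0.5734  0.0076 -1.5787  0.6036] 0.418
pad [ 0.5681 -0.2528] 0.239
coaster [0.5352 0.2298] 0.155
[182 182 182 113  36  34  34  34  34  34  32  31  75 153 126 109 109]
[143 161 163  51  43  43  43  42  42  43  40  40  41  40  40  40  38  38
  37  74 164 141 122]
```

View pics/crop3.png

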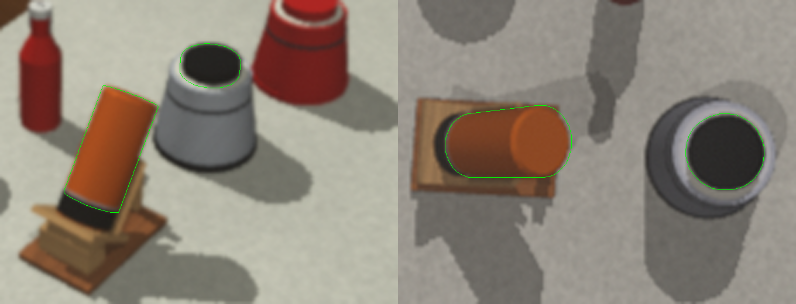

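```bash
cat >> fit.py <<'E'
print("----",back("top",(281.1,249.9),.1699))
for w in(-1.57,-1.60,-1.63):
  for ns in(("side",),("top",),("side","top")):
    r=nm(lambda p:err(P([p[0],p[1],w,.611]),M,ns),[.575,.006],[.01,.01]);print(w,ns,r.x.round(4),round(r.fun,3), (r.x+.086*np.array([np.cos(w),np.sin(w)])).round(4))
E
python3 fit.py | sed -n '/----/,$p'
```

```text
---- [ 0.57260865 -0.07713379  0.1699    ]
-1.57 ('side',) [ 0.58  -0.003] 0.224 [ 0.5801 -0.089 ]
-1.57 ('top',) [0.5726 0.0104] 0.173 [ 0.5726 -0.0756]
-1.57 ('side', 'top') [0.5738 0.0046] 0.42 [ 0.5739 -0.0814]
-1.6 ('side',) [ 0.5796 -0.0034] 0.228 [ 0.5771 -0.0894]
-1.6 ('top',) [0.575  0.0104] 0.17 [ 0.5725 -0.0755]
-1.6 ('side', 'top') [0.5752 0.0081] 0.419 [ 0.5727 -0.0779]
-1.63 ('side',) [ 0.581  -0.0039] 0.231 [ 0.5759 -0.0897]
-1.63 ('top',) [0.5774 0.0099] 0.169 [ 0.5723 -0.076 ]
-1.63 ('side', 'top') [0.5769 0.0054] 0.422 [ 0.5718 -0.0804]
```

```bash
cat > go.py <<'E'
import sys,numpy as np
from scipy.spatial.transform import Rotation as R
from bench import readout
# usage: go.py x y z tilt yaw : remaining delta to TCP target, tool tilted by `tilt` towards lean yaw
x,y,z,t,w=map(float,sys.argv[1:6]);s=readout.read_state()
a=np.array([np.sin(t)*np.cos(w),np.sin(t)*np.sin(w),np.cos(t)]);yy=np.array([-np.sin(w),np.cos(w),0]);T=R.from_matrix(np.c_[np.cross(yy,-a),yy,-a])
c=R.from_quat(s["eef_rot"]);d=np.array([x,y,z])-s["ee_pos"];v=(T*c.inv()).as_rotvec()
print("t",s["time"],"pos",s["ee_pos"].round(4),"d",d.round(4),"turn",v.round(4),"deg",np.degrees(np.linalg.norm(v)).round(1))
print("q",s["joint_positions"].round(2),"F",s["ft_force"].round(1),"w",round(s["width"],4),"toolz",c.as_matrix()[:,2].round(3))
E
python3 go.py .571 -.123 .24 .611 -1.6; python3 go.py .571 -.2 .3 0 -1.6
```

```text
t 0.1 pos [ 0.2391 -0.5771  0.2358] d [0.3319 0.4541 0.0042] turn [ 0.5303 -0.3672  1.1108] deg 73.6
q [ 1.16  0.33 -0.06  1.46  0.02  1.35 -0.09] F [-1.2  0.5 -0.9] w 0.0867 toolz [-0.001  0.001 -1.   ]
t 0.1 pos [ 0.2391 -0.5771  0.2358] d [0.3319 0.3771 0.0642] turn [-7.0000e-04 -1.1000e-03  1.1488e+00] deg 65.8
q [ 1.16  0.33 -0.06  1.46  0.02  1.35 -0.09] F [-1.2  0.5 -0.9] w 0.0867 toolz [-0.001  0.001 -1.   ]
```

Call:
apply_moves:
  deltas:
    - {"translation": [0.02, 0.02, 0.03], "turn": [0, 0, 0.115], "hand": 0.087}
    - {"translation": [0.033, 0.036, 0.01], "turn": [0, 0, 0.115], "hand": 0.087}
    - {"translation": [0.033, 0.036, 0.01], "turn": [0, 0, 0.115], "hand": 0.087}
    - {"translation": [0.033, 0.036, 0.01], "turn": [0, 0, 0.115], "hand": 0.087}
    - {"translation": [0.033, 0.036, 0.01], "turn": [0, 0, 0.115], "hand": 0.087}

```text
time: 0.6
ee_pos: [0.3855, -0.4127, 0.3031]
eef_rot: [0.884, 0.467, -0.004, -0.003]
ft_force: [0.9, -0.4, -0.6]
width: 0.0869
```

Call:
apply_moves:
  deltas:
    - {"translation": [0.033, 0.036, 0.005], "turn": [0, 0, 0.115], "hand": 0.087}
    - {"translation": [0.033, 0.036, 0.005], "turn": [0, 0, 0.115], "hand": 0.087}
    - {"translation": [0.033, 0.036, 0], "turn": [0, 0, 0.115], "hand": 0.087}
    - {"translation": [0.033, 0.036, 0], "turn": [0, 0, 0.115], "hand": 0.087}
    - {"translation": [0.033, 0.036, 0], "turn": [0, 0, 0.115], "hand": 0.087}

```text
time: 1.1
ee_pos: [0.5527, -0.2276, 0.3144]
eef_rot: [0.707, 0.707, -0.005, -0.001]
ft_force: [0.8, 0.6, -0.0]
width: 0.087
```

```bash
python3 go.py .571 -.123 .24 .611 -1.6
```

```text
t 1.1 pos [ 0.5527 -0.2276  0.3144] d [ 0.0183  0.1046 -0.0744] turn [ 0.6163 -0.0164 -0.0305] deg 35.4
q [ 0.68  0.28 -0.47  1.39  0.14  1.51  0.22] F [ 0.8  0.6 -0. ] w 0.087 toolz [-0.008 -0.005 -1.   ]
```

Moves track well. Now I'll tilt while staying high.

Call:
apply_moves:
  deltas:
    - {"translation": [0.004, 0.02, 0], "turn": [0.124, -0.003, -0.006]}
    - {"translation": [0.004, 0.02, 0], "turn": [0.124, -0.003, -0.006]}
    - {"translation": [0.004, 0.02, -0.01], "turn": [0.124, -0.003, -0.006]}
    - {"translation": [0.004, 0.02, -0.02], "turn": [0.124, -0.003, -0.006]}
    - {"translation": [0.004, 0.02, -0.02], "turn": [0.124, -0.003, -0.006]}

```text
invalid input
```

```bash
python3 go.py .5713 -.1143 .223 .611 -1.6; python3 - <<'E'
from h import *
from bench import camera
o=[]
for n,(x,y) in(("side",(250,110)),("top",(200,160))):
    J=np.ascontiguousarray(camera(n)[:,:,::-1]);cv2.imwrite(f"pics/{n}1.png",J)
    o.append(cv2.resize(J[y:y+180,x:x+170],(400,424),interpolation=cv2.INTER_CUBIC))
cv2.imwrite("pics/v1.png",np.hstack(o))
E
```

```text
t 1.1 pos [ 0.5527 -0.2276  0.3144] d [ 0.0186  0.1133 -0.0914] turn [ 0.6163 -0.0164 -0.0305] deg 35.4
q [ 0.68  0.28 -0.47  1.39  0.14  1.51  0.22] F [ 0.8  0.6 -0. ] w 0.087 toolz [-0.008 -0.005 -1.   ]
```

View pics/v1.png

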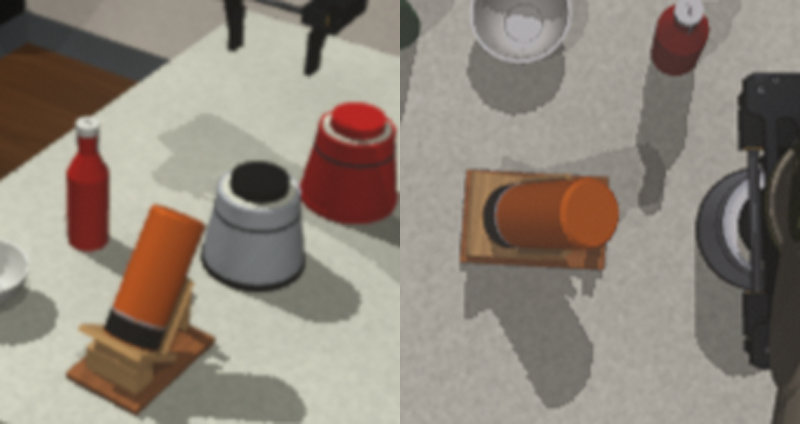

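The move was refused because "hand" is required. The picture shows the gripper still above the blender (side about (290,20), top about (770,210) in the crops) and the cup undisturbed. I'll send it again with "hand".

Call:
apply_moves:
  deltas:
    - {"translation": [0.004, 0.02, 0], "turn": [0.124, -0.003, -0.006], "hand": 0.087}
    - {"translation": [0.004, 0.02, 0], "turn": [0.124, -0.003, -0.006], "hand": 0.087}
    - {"translation": [0.004, 0.02, -0.01], "turn": [0.124, -0.003, -0.006], "hand": 0.087}
    - {"translation": [0.004, 0.02, -0.02], "turn": [0.124, -0.003, -0.006], "hand": 0.087}
    - {"translation": [0.004, 0.02, -0.02], "turn": [0.124, -0.003, -0.006], "hand": 0.087}

```text
time: 1.7
ee_pos: [0.5793, -0.1141, 0.2673]
eef_rot: [0.675, 0.668, 0.229, -0.214]
ft_force: [-0.1, 0.8, -0.9]
width: 0.0871
```

```bash
python3 go.py .5713 -.1143 .223 .611 -1.6
```

```text
t 1.7 pos [ 0.5793 -0.1141  0.2673] d [-0.008  -0.0002 -0.0443] turn [-0.025   0.0175 -0.0127] deg 1.9
q [ 0.83  0.47 -0.55  1.41 -0.37  1.52  0.35] F [-0.1  0.8 -0.9] w 0.0871 toolz [ 0.024  0.594 -0.804]
```

Call:
apply_moves:
  deltas:
    - {"translation": [-0.008, 0, -0.02], "turn": [-0.025, 0.017, -0.012], "hand": 0.087}
    - {"translation": [0, 0, -0.022], "turn": [0, 0, 0], "hand": 0.087}
    - {"translation": [0, 0, 0], "turn": [0, 0, 0], "hand": 0.087}

```text
time: 2.0
ee_pos: [0.5683, -0.1149, 0.2173]
eef_rot: [0.686, 0.661, 0.216, -0.216]
ft_force: [-0.5, 0.2, 0.9]
width: 0.0871
```

```bash
python3 go.py .573 -.0581 .1428 .611 -1.6; python3 - <<'E'
from h import *
from bench import camera
o=[]
for n,(x,y) in(("side",(270,130)),("top",(220,190))):
    J=np.ascontiguousarray(camera(n)[:,:,::-1]);cv2.imwrite(f"pics/{n}2.png",J)
    o.append(cv2.resize(J[y:y+130,x:x+120],(400,433),interpolation=cv2.INTER_CUBIC))
cv2.imwrite("pics/v2.png",np.hstack(o))
E
```

```text
t 2.0 pos [ 0.5683 -0.1149  0.2173] d [ 0.0047  0.0568 -0.0745] turn [-0.0096 -0.0104  0.004 ] deg 0.8
q [ 0.83  0.48 -0.54  1.48 -0.35  1.44  0.37] F [-0.5  0.2  0.9] w 0.0871 toolz [ 0.011  0.581 -0.814]
```

View pics/v2.png

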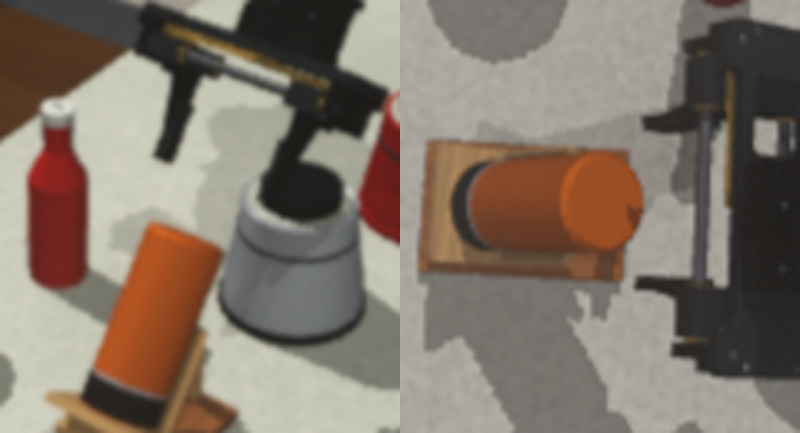

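```bash
python3 - <<'E'
from h import *
from scipy.spatial.transform import Rotation as R
from bench import readout
s=readout.read_state();c=R.from_quat(s["eef_rot"]).as_matrix();t=s["ee_pos"]
print((proj("top",[t+.014*c[:,2]+k*.0435*c[:,1] for k in(-1,1)])-[220,190]+.5)*3.333, (proj("side",[t+.014*c[:,2]+k*.0435*c[:,1] for k in(-1,1)])-[270,130]+.5)*3.333)
for n in C: print(n,(proj(n,[[.5725,-.077,.1699],[.575,.009,.047]])-([220,190] if n=="top" else [270,130])+.5)*3.333)
E
```

```text
[[249.97279547 274.94283902]
 [256.56493009 131.01823633]] [[258.58611782 198.79871227]
 [165.24760919 160.48939484]]
side [[185.48821556 238.30088762]
 [116.33828591 416.6423948 ]]
top [[205.09908081 201.48065196]
 [ 88.72549285 206.02877769]]
```

Call:
apply_moves:
  deltas:
    - {"translation": [0.003, 0.015, -0.02], "turn": [-0.009, -0.01, 0.004], "hand": 0.087}
    - {"translation": [0.001, 0.015, -0.02], "turn": [0, 0, 0], "hand": 0.087}
    - {"translation": [0, 0.014, -0.019], "turn": [0, 0, 0], "hand": 0.087}
    - {"translation": [0, 0.0, 0], "turn": [0, 0, 0], "hand": 0.087}

```text
time: 2.5
ee_pos: [0.5777, -0.0704, 0.1676]
eef_rot: [0.683, 0.667, 0.219, -0.203]
ft_force: [0.3, -0.4, 0.7]
width: 0.0871
```

```bash
python3 go.py .573 -.0581 .1428 .611 -1.6
```

```text
t 2.5 pos [ 0.5777 -0.0704  0.1676] d [-0.0047  0.0123 -0.0248] turn [0.0054 0.015  0.0002] deg 0.9
q [ 0.79  0.49 -0.56  1.58 -0.35  1.29  0.37] F [ 0.3 -0.4  0.7] w 0.0871 toolz [ 0.029  0.569 -0.822]
```

Call:
apply_moves:
  deltas:
    - {"translation": [-0.005, 0.002, -0.008], "turn": [0.005, 0.015, 0], "hand": 0.087}
    - {"translation": [0, 0.006, -0.009], "turn": [0, 0, 0], "hand": 0.087}
    - {"translation": [0, 0, 0], "turn": [0, 0, 0], "hand": 0.087}

```text
time: 2.8
ee_pos: [0.5743, -0.064, 0.1534]
eef_rot: [0.685, 0.665, 0.216, -0.207]
ft_force: [0.2, -0.3, -0.0]
width: 0.0872
```

```bash
python3 go.py .573 -.0581 .1428 .611 -1.6
```

```text
t 2.8 pos [ 0.5743 -0.064   0.1534] d [-0.0013  0.0059 -0.0106] turn [0.0026 0.0036 0.0016] deg 0.3
q [ 0.78  0.5  -0.56  1.6  -0.35  1.27  0.37] F [ 0.2 -0.3 -0. ] w 0.0872 toolz [ 0.021  0.571 -0.82 ]
```

Call:
apply_moves:
  deltas:
    - {"translation": [-0.001, 0.006, -0.01], "turn": [0, 0, 0], "hand": 0.087}
    - {"translation": [0, 0, 0], "turn": [0, 0, 0], "hand": 0.087}
    - {"translation": [0, 0, 0], "turn": [0, 0, 0], "hand": 0.055}
    - {"translation": [0, 0, 0], "turn": [0, 0, 0], "hand": 0.055}
    - {"translation": [0, 0, 0], "turn": [0, 0, 0], "hand": 0.055}
  newtons: 15

```text
time: 3.3
ee_pos: [0.5739, -0.0589, 0.1436]
eef_rot: [0.685, 0.664, 0.217, -0.206]
ft_force: [-0.5, 0.4, -0.2]
width: 0.0706
```

Call:
apply_moves:
  deltas:
    - {"translation": [0, 0, 0], "turn": [0, 0, 0], "hand": 0.05}
    - {"translation": [0, 0, 0], "turn": [0, 0, 0], "hand": 0.05}
    - {"translation": [0, 0, 0], "turn": [0, 0, 0], "hand": 0.05}
  newtons: 40

```text
time: 3.6
ee_pos: [0.5729, -0.0588, 0.1438]
eef_rot: [0.685, 0.664, 0.216, -0.207]
ft_force: [0.3, 0.5, -1.4]
width: 0.0645
```

```bash
python3 go.py .573 -.0581 .1428 .611 -1.6
```

```text
t 3.6 pos [ 0.5729 -0.0588  0.1438] d [ 0.0001  0.0007 -0.001 ] turn [0.0029 0.003  0.0021] deg 0.3
q [ 0.78  0.51 -0.56  1.62 -0.35  1.25  0.37] F [ 0.3  0.5 -1.4] w 0.0645 toolz [ 0.02   0.571 -0.821]
```

Gripped (width 64.5 mm). Next, draw it out along the cup axis.

Call:
apply_moves:
  deltas:
    - {"translation": [0, -0.006, 0.008], "turn": [0, 0, 0], "hand": 0.05}
    - {"translation": [0, -0.012, 0.017], "turn": [0, 0, 0], "hand": 0.05}
    - {"translation": [0, -0.014, 0.02], "turn": [0, 0, 0], "hand": 0.05}
    - {"translation": [0, -0.014, 0.02], "turn": [0, 0, 0], "hand": 0.05}
    - {"translation": [0, 0, 0], "turn": [0, 0, 0], "hand": 0.05}

```text
time: 4.1
ee_pos: [0.5722, -0.107, 0.2116]
eef_rot: [0.685, 0.664, 0.216, -0.208]
ft_force: [-1.4, 0.2, -0.7]
width: 0.0645
```

```bash
python3 go.py .571 -.124 .236 .611 -1.6
```

```text
t 4.1 pos [ 0.5722 -0.107   0.2116] d [-0.0012 -0.017   0.0244] turn [0.0027 0.0017 0.0016] deg 0.2
q [ 0.82  0.48 -0.54  1.5  -0.35  1.41  0.37] F [-1.4  0.2 -0.7] w 0.0645 toolz [ 0.019  0.571 -0.821]
```

Call:
apply_moves:
  deltas:
    - {"translation": [0, -0.017, 0.024], "turn": [0, 0, 0], "hand": 0.05}
    - {"translation": [0, -0.005, 0.035], "turn": [0, 0, 0], "hand": 0.05}
    - {"translation": [0, 0, 0.035], "turn": [0, 0, 0], "hand": 0.05}
    - {"translation": [0, 0, 0.035], "turn": [0, 0, 0], "hand": 0.05}
    - {"translation": [0, 0, 0.01], "turn": [0, 0, 0], "hand": 0.05}

```text
time: 4.6
ee_pos: [0.57, -0.129, 0.3488]
eef_rot: [0.686, 0.663, 0.214, -0.211]
ft_force: [0.6, -0.3, -3.3]
width: 0.0645
```

```bash
python3 go.py .568 -.252 .36 0 -1.6
```

```text
t 4.6 pos [ 0.57   -0.129   0.3488] d [-0.002  -0.123   0.0112] turn [-0.6091  0.0132  0.004 ] deg 34.9
q [ 0.83  0.42 -0.54  1.28 -0.37  1.67  0.27] F [ 0.6 -0.3 -3.3] w 0.0645 toolz [ 0.014  0.572 -0.82 ]
```

Call:
apply_moves:
  deltas:
    - {"translation": [0, -0.024, 0.006], "turn": [-0.122, 0.003, 0.001], "hand": 0.05}
    - {"translation": [0, -0.024, 0.004], "turn": [-0.122, 0.003, 0.001], "hand": 0.05}
    - {"translation": [0, -0.024, 0], "turn": [-0.122, 0.003, 0.001], "hand": 0.05}
    - {"translation": [0, -0.024, 0], "turn": [-0.122, 0.003, 0.001], "hand": 0.05}
    - {"translation": [0, -0.024, 0], "turn": [-0.121, 0.002, 0], "hand": 0.05}

```text
time: 5.1
ee_pos: [0.5698, -0.2534, 0.3523]
eef_rot: [0.718, 0.696, -0.008, 0.004]
ft_force: [-0.7, 0.5, -3.5]
width: 0.0645
```

Call:
apply_moves:
  deltas:
    - {"translation": [0, 0, 0], "turn": [0, 0, 0], "hand": 0.05}

```text
time: 5.2
ee_pos: [0.5701, -0.2525, 0.3511]
eef_rot: [0.717, 0.697, -0.009, 0.004]
ft_force: [0.4, 0.8, -3.3]
width: 0.0642
```

```bash
python3 go.py .568 -.252 .29 0 -1.6; cat > look.py <<'E'
import sys
from h import *
from bench import camera,readout
from scipy.spatial.transform import Rotation as R
k=sys.argv[1];s=readout.read_state();c=R.from_quat(s["eef_rot"]).as_matrix();f=s["ee_pos"]+.117*c[:,2];o=[]
pad=[float(v) for v in sys.argv[2:6]] # cylinder x y ztop r
for n in C:
    J=np.ascontiguousarray(camera(n)[:,:,::-1]);cv2.imwrite(f"pics/{n}{k}.png",J)
    x,y=(proj(n,f)[0]-[60,70]).astype(int);x=max(0,x)
    cr=cv2.resize(J[y:y+140,x:x+120],(480,560),interpolation=cv2.INTER_CUBIC)
    for h,col in((cyl(f,-c[:,2],0,.15),(0,255,0)),(cyl(np.array([*pad[:2],0]),np.array([0,0,1.]),pad[2]-.002,pad[2],pad[3]),(255,255,0))):
        cv2.polylines(cr,[cv2.convexHull(((proj(n,h)-[x,y]+.5)*4).astype(np.int32))],1,col,1)
    o.append(cr[:,40:440])
cv2.imwrite(f"pics/v{k}.png",np.hstack(o))
E
python3 look.py 3 .568 -.252 .126 .036
```

```text
t 5.2 pos [ 0.5701 -0.2525  0.3511] d [-0.0021  0.0005 -0.0611] turn [ 0.0192 -0.0074 -0.0015] deg 1.2
q [ 0.66  0.33 -0.45  1.25  0.16  1.59  0.21] F [ 0.4  0.8 -3.3] w 0.0642 toolz [-0.007 -0.019 -1.   ]
```

View pics/v3.png

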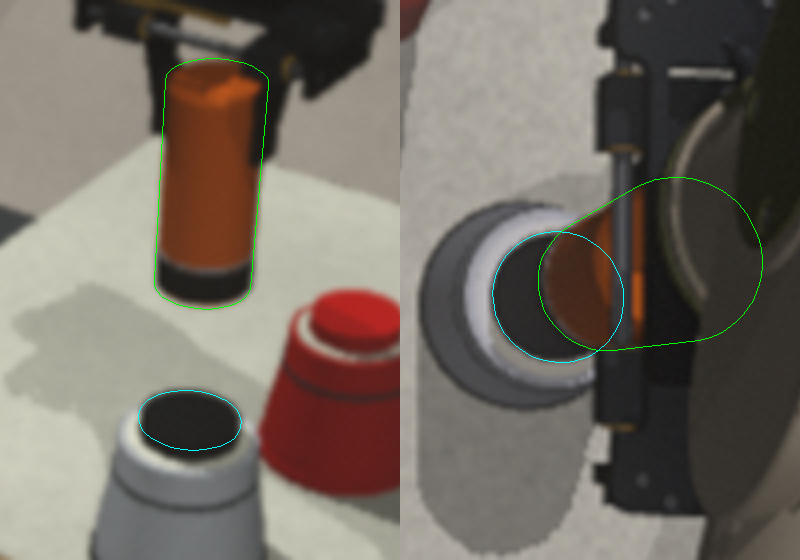

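The green outline matches the cup in both views (side foot at about (204,300) in the crop) and the cyan one matches the pad. The cup is in line, so I'll correct the 1° tilt and descend.

Call:
apply_moves:
  deltas:
    - {"translation": [-0.002, 0, -0.03], "turn": [0.019, -0.007, 0], "hand": 0.05}
    - {"translation": [0, 0, -0.03], "turn": [0, 0, 0], "hand": 0.05}
    - {"translation": [0, 0, -0.02], "turn": [0, 0, 0], "hand": 0.05}
    - {"translation": [0, 0, 0], "turn": [0, 0, 0], "hand": 0.05}

```text
time: 5.7
ee_pos: [0.5663, -0.2493, 0.2645]
eef_rot: [0.718, 0.696, 0.007, -0.01]
ft_force: [-0.8, 0.2, -2.7]
width: 0.0647
```

```bash
python3 go.py .568 -.252 .243 0 -1.6
```

```text
t 5.7 pos [ 0.5663 -0.2493  0.2645] d [ 0.0017 -0.0027 -0.0215] turn [-0.0239 -0.004   0.0028] deg 1.4
q [ 0.7   0.35 -0.45  1.4   0.13  1.43  0.22] F [-0.8  0.2 -2.7] w 0.0647 toolz [-0.004  0.024 -1.   ]
```

Call:
apply_moves:
  deltas:
    - {"translation": [0.0015, -0.0025, -0.005], "turn": [-0.02, -0.003, 0], "hand": 0.05}
    - {"translation": [0, 0, 0], "turn": [0, 0, 0], "hand": 0.05}

```text
time: 5.9
ee_pos: [0.5678, -0.2519, 0.2593]
eef_rot: [0.719, 0.695, 0.002, -0.003]
ft_force: [0.3, 0.8, -3.1]
width: 0.0645
```

```bash
python3 go.py .568 -.252 .243 0 -1.6
```

```text
t 5.9 pos [ 0.5678 -0.2519  0.2593] d [ 0.0002 -0.0001 -0.0163] turn [-0.0061 -0.0012  0.0044] deg 0.4
q [ 0.69  0.35 -0.45  1.42  0.15  1.41  0.21] F [ 0.3  0.8 -3.1] w 0.0645 toolz [-0.001  0.006 -1.   ]
```

Call:
apply_moves:
  deltas:
    - {"translation": [0, 0, -0.005], "turn": [-0.005, 0, 0], "hand": 0.05}
    - {"translation": [0, 0, -0.004], "turn": [0, 0, 0], "hand": 0.05}
    - {"translation": [0, 0, -0.004], "turn": [0, 0, 0], "hand": 0.05}
    - {"translation": [0, 0, 0], "turn": [0, 0, 0], "hand": 0.05}

```text
time: 6.3
ee_pos: [0.5691, -0.2516, 0.2479]
eef_rot: [0.719, 0.695, 0.001, 0.001]
ft_force: [-0.3, -0.4, -4.1]
width: 0.0645
```

```bash
python3 go.py .568 -.252 .243 0 -1.6
```

```text
t 6.3 pos [ 0.5691 -0.2516  0.2479] d [-0.0011 -0.0004 -0.0049] turn [-0.0004  0.0025  0.0042] deg 0.3
q [ 0.69  0.35 -0.45  1.44  0.15  1.38  0.2 ] F [-0.3 -0.4 -4.1] w 0.0645 toolz [ 0.002  0.    -1.   ]
```

Call:
apply_moves:
  deltas:
    - {"translation": [-0.001, 0, -0.003], "turn": [0, 0, 0], "hand": 0.05}
    - {"translation": [0, 0, -0.003], "turn": [0, 0, 0], "hand": 0.05}
    - {"translation": [0, 0, 0], "turn": [0, 0, 0], "hand": 0.05}
  newtons: 50

```text
time: 6.6
ee_pos: [0.5683, -0.2515, 0.243]
eef_rot: [0.719, 0.695, 0.001, 0.001]
ft_force: [-2.1, 0.9, 4.3]
width: 0.0645
```

Call:
apply_moves:
  deltas:
    - {"translation": [0, 0, -0.003], "turn": [0, 0, 0], "hand": 0.05}
    - {"translation": [0, 0, -0.002], "turn": [0, 0, 0], "hand": 0.05}
    - {"translation": [0, 0, 0], "turn": [0, 0, 0], "hand": 0.05}

```text
time: 6.9
ee_pos: [0.5685, -0.2515, 0.2401]
eef_rot: [0.719, 0.695, 0.001, 0.002]
ft_force: [-3.1, 1.5, 5.7]
width: 0.0643
```

```bash
python3 go.py .568 -.252 .231 0 -1.6
```

```text
t 6.9 pos [ 0.5685 -0.2515  0.2401] d [-0.0005 -0.0005 -0.0091] turn [0.0015 0.0055 0.0042] deg 0.4
q [ 0.69  0.35 -0.45  1.45  0.15  1.36  0.2 ] F [-3.1  1.5  5.7] w 0.0643 toolz [ 0.005 -0.001 -1.   ]
```

Call:
apply_moves:
  deltas:
    - {"translation": [0, 0, -0.004], "turn": [0, 0.003, 0], "hand": 0.05}
    - {"translation": [0, 0, -0.004], "turn": [0, 0, 0], "hand": 0.05}
    - {"translation": [0, 0, -0.003], "turn": [0, 0, 0], "hand": 0.05}

```text
time: 7.2
ee_pos: [0.5688, -0.2516, 0.2323]
eef_rot: [0.719, 0.695, 0.001, 0.003]
ft_force: [-4.8, 2.0, 9.2]
width: 0.0643
```

```bash
python3 go.py .568 -.252 .231 0 -1.6
```

```text
t 7.2 pos [ 0.5688 -0.2516  0.2323] d [-0.0008 -0.0004 -0.0013] turn [0.0033 0.0047 0.0044] deg 0.4
q [ 0.69  0.36 -0.45  1.46  0.16  1.35  0.2 ] F [-4.8  2.   9.2] w 0.0643 toolz [ 0.005 -0.003 -1.   ]
```

Call:
apply_moves:
  deltas:
    - {"translation": [0, 0, -0.003], "turn": [0.002, 0.002, 0], "hand": 0.05}
    - {"translation": [0, 0, -0.003], "turn": [0, 0, 0], "hand": 0.05}

```text
time: 7.4
ee_pos: [0.569, -0.2518, 0.2314]
eef_rot: [0.719, 0.695, 0.001, 0.003]
ft_force: [-11.5, 4.6, 27.5]
width: 0.0646
```

```bash
python3 go.py .568 -.252 .231 0 -1.6
```

```text
t 7.4 pos [ 0.569  -0.2518  0.2314] d [-0.001  -0.0002 -0.0004] turn [0.0038 0.0054 0.0048] deg 0.5
q [ 0.69  0.36 -0.45  1.46  0.16  1.35  0.2 ] F [-11.5   4.6  27.5] w 0.0646 toolz [ 0.005 -0.004 -1.   ]
```

At the stop: 12 mm of travel and about 30 N. Holding.

Call:
apply_moves:
  deltas:
    - {"translation": [0, 0, -0.002], "turn": [0, 0, 0], "hand": 0.05}
    - {"translation": [0, 0, -0.002], "turn": [0, 0, 0], "hand": 0.05}
    - {"translation": [0, 0, -0.002], "turn": [0, 0, 0], "hand": 0.05}
    - {"translation": [0, 0, -0.002], "turn": [0, 0, 0], "hand": 0.05}
    - {"translation": [0, 0, -0.002], "turn": [0, 0, 0], "hand": 0.05}

```text
time: 7.9
ee_pos: [0.5687, -0.2515, 0.2315]
eef_rot: [0.719, 0.695, 0.0, 0.006]
ft_force: [-7.0, 2.6, 15.2]
width: 0.0646
```

Call:
apply_moves:
  deltas:
    - {"translation": [0, 0, -0.0025], "turn": [0, 0.001, 0], "hand": 0.05}
    - {"translation": [0, 0, -0.0025], "turn": [0, 0.001, 0], "hand": 0.05}
    - {"translation": [0, 0, -0.0025], "turn": [0, 0.001, 0], "hand": 0.05}
    - {"translation": [0, 0, -0.0025], "turn": [0, 0.001, 0], "hand": 0.05}
    - {"translation": [0, 0, -0.0025], "turn": [0, 0.001, 0], "hand": 0.05}

```text
time: 8.4
ee_pos: [0.5686, -0.2514, 0.2315]
eef_rot: [0.719, 0.695, -0.001, 0.008]
ft_force: [-6.5, 2.7, 17.7]
width: 0.0645
```

```bash
python3 go.py .568 -.252 .231 0 -1.6; python3 look.py 4 .568 -.252 .114 .036
```

```text
t 8.4 pos [ 0.5686 -0.2514  0.2315] d [-0.0006 -0.0006 -0.0005] turn [0.0136 0.0095 0.0059] deg 1.0
q [ 0.69  0.35 -0.45  1.47  0.17  1.34  0.19] F [-6.5  2.7 17.7] w 0.0645 toolz [ 0.009 -0.014 -1.   ]
```

View pics/v4.png

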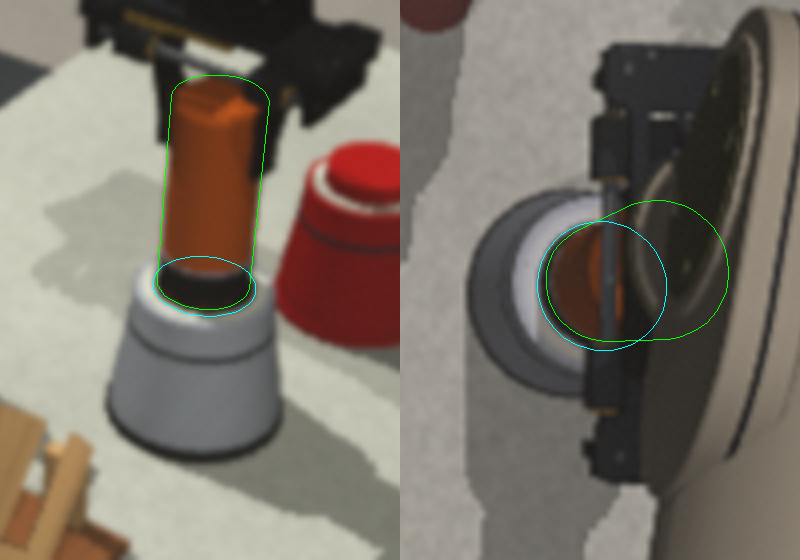

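The side crop shows the cup upright on the pad, pad sunk into the base (contact at about (205,300)); the top crop shows it centred. I'll hold a bit longer while trimming out the 1° tilt.

Call:
apply_moves:
  deltas:
    - {"translation": [0, 0, -0.0025], "turn": [0.004, 0.003, 0], "hand": 0.05}
    - {"translation": [0, 0, -0.0025], "turn": [0.004, 0.003, 0], "hand": 0.05}
    - {"translation": [0, 0, -0.0025], "turn": [0.003, 0.003, 0], "hand": 0.05}
    - {"translation": [0, 0, -0.0025], "turn": [0.003, 0.002, 0], "hand": 0.05}
    - {"translation": [0, 0, -0.0025], "turn": [0.003, 0.002, 0], "hand": 0.05}

```text
time: 9.0
ee_pos: [0.5693, -0.2519, 0.2315]
eef_rot: [0.72, 0.694, 0.0, 0.002]
ft_force: [-7.7, 3.3, 18.0]
width: 0.0644
```

Call:
apply_moves:
  deltas:
    - {"translation": [0, 0, -0.0025], "turn": [0.002, 0.002, 0], "hand": 0.05}
    - {"translation": [0, 0, -0.0025], "turn": [0.002, 0.002, 0], "hand": 0.05}
    - {"translation": [0, 0, -0.0025], "turn": [0.002, 0.002, 0], "hand": 0.05}
    - {"translation": [0, 0, -0.0025], "turn": [0.002, 0.002, 0], "hand": 0.05}
    - {"translation": [0, 0, -0.0025], "turn": [0.002, 0.002, 0], "hand": 0.05}

```text
time: 9.5
ee_pos: [0.5698, -0.2522, 0.2315]
eef_rot: [0.72, 0.694, 0.0, -0.0]
ft_force: [-8.1, 2.5, 18.9]
width: 0.0642
```

```bash
python3 go.py .568 -.252 .33 0 -1.6
```

```text
t 9.5 pos [ 0.5698 -0.2522  0.2315] d [-0.0018  0.0002  0.0985] turn [-0.001   0.0003  0.0069] deg 0.4
q [ 0.69  0.37 -0.45  1.45  0.16  1.36  0.2 ] F [-8.1  2.5 18.9] w 0.0642 toolz [ 0.     0.001 -1.   ]
```

Call:
apply_moves:
  deltas:
    - {"translation": [0, 0, -0.0025], "turn": [0, 0, 0], "hand": 0.05}
    - {"translation": [0, 0, 0.005], "turn": [0, 0, 0], "hand": 0.05}
    - {"translation": [0, 0, 0.01], "turn": [0, 0, 0], "hand": 0.05}
    - {"translation": [0, 0, 0.03], "turn": [0, 0, 0], "hand": 0.05}
    - {"translation": [0, 0, 0.04], "turn": [0, 0, 0], "hand": 0.05}

```text
time: 10.0
ee_pos: [0.5678, -0.2517, 0.3144]
eef_rot: [0.72, 0.694, -0.001, -0.003]
ft_force: [0.1, -0.2, -2.9]
width: 0.0642
```

Call:
apply_moves:
  deltas:
    - {"translation": [0, 0.015, 0.02], "turn": [0, 0, 0], "hand": 0.05}
    - {"translation": [-0.002, 0.035, 0], "turn": [0, 0, 0], "hand": 0.05}
    - {"translation": [-0.004, 0.04, 0], "turn": [0, 0, 0], "hand": 0.05}
    - {"translation": [-0.003, 0.04, 0], "turn": [0, 0, 0], "hand": 0.05}
    - {"translation": [-0.003, 0.04, 0], "turn": [0, 0, 0], "hand": 0.05}

```text
time: 10.5
ee_pos: [0.5562, -0.085, 0.3387]
eef_rot: [0.724, 0.69, -0.0, 0.001]
ft_force: [0.8, -0.2, -3.6]
width: 0.0645
```

```bash
python3 go.py .535 .230 .30 0 -1.6
```

```text
t 10.5 pos [ 0.5562 -0.085   0.3387] d [-0.0212  0.315  -0.0387] turn [0.0015 0.0014 0.0196] deg 1.1
q [ 0.53  0.2  -0.54  1.44  0.1   1.53 -0.06] F [ 0.8 -0.2 -3.6] w 0.0645 toolz [ 0.001 -0.001 -1.   ]
```

Call:
apply_moves:
  deltas:
    - {"translation": [-0.003, 0.04, 0], "turn": [0, 0, 0.004], "hand": 0.05}
    - {"translation": [-0.003, 0.04, 0], "turn": [0, 0, 0.004], "hand": 0.05}
    - {"translation": [-0.003, 0.04, 0], "turn": [0, 0, 0.004], "hand": 0.05}
    - {"translation": [-0.003, 0.04, 0], "turn": [0, 0, 0.004], "hand": 0.05}
    - {"translation": [-0.003, 0.04, 0], "turn": [0, 0, 0.004], "hand": 0.05}

```text
time: 11.0
ee_pos: [0.5397, 0.1225, 0.3375]
eef_rot: [0.717, 0.697, 0.0, 0.001]
ft_force: [1.2, 0.2, -4.4]
width: 0.0645
```

Call:
apply_moves:
  deltas:
    - {"translation": [-0.002, 0.04, -0.01], "turn": [0, 0, 0], "hand": 0.05}
    - {"translation": [-0.002, 0.035, -0.01], "turn": [0, 0, 0], "hand": 0.05}
    - {"translation": [0, 0.02, -0.01], "turn": [0, 0, 0], "hand": 0.05}
    - {"translation": [0, 0, 0], "turn": [0, 0, 0], "hand": 0.05}

```text
time: 11.4
ee_pos: [0.5329, 0.2284, 0.3057]
eef_rot: [0.714, 0.7, 0.001, 0.0]
ft_force: [-0.5, -0.1, -4.0]
width: 0.0646
```

```bash
python3 go.py .535 .230 .20 0 -1.6
```

```text
t 11.4 pos [0.5329 0.2284 0.3057] d [ 0.0021  0.0016 -0.1057] turn [-0.0016  0.0021 -0.0088] deg 0.5
q [ 0.12  0.28 -0.74  1.45  0.19  1.48 -0.64] F [-0.5 -0.1 -4. ] w 0.0646 toolz [ 0.002  0.002 -1.   ]
```

Call:
apply_moves:
  deltas:
    - {"translation": [0.002, 0.0015, -0.03], "turn": [0, 0, -0.005], "hand": 0.05}
    - {"translation": [0, 0, -0.04], "turn": [0, 0, 0], "hand": 0.05}
    - {"translation": [0, 0, -0.04], "turn": [0, 0, 0], "hand": 0.05}
    - {"translation": [0, 0, -0.03], "turn": [0, 0, 0], "hand": 0.05}
    - {"translation": [0, 0, 0], "turn": [0, 0, 0], "hand": 0.05}

```text
time: 11.9
ee_pos: [0.5361, 0.2273, 0.1618]
eef_rot: [0.717, 0.697, 0.002, 0.001]
ft_force: [-0.4, -0.9, -2.9]
width: 0.0644
```

```bash
python3 go.py .535 .230 .1255 0 -1.6;python3 look.py 5 .535 .230 .008 .055
```

```text
t 11.9 pos [0.5361 0.2273 0.1618] d [-0.0011  0.0027 -0.0363] turn [-0.0019  0.0051 -0.002 ] deg 0.3
q [ 0.1   0.38 -0.72  1.65  0.26  1.21 -0.7 ] F [-0.4 -0.9 -2.9] w 0.0644 toolz [ 0.005  0.002 -1.   ]
```

View pics/v5.png

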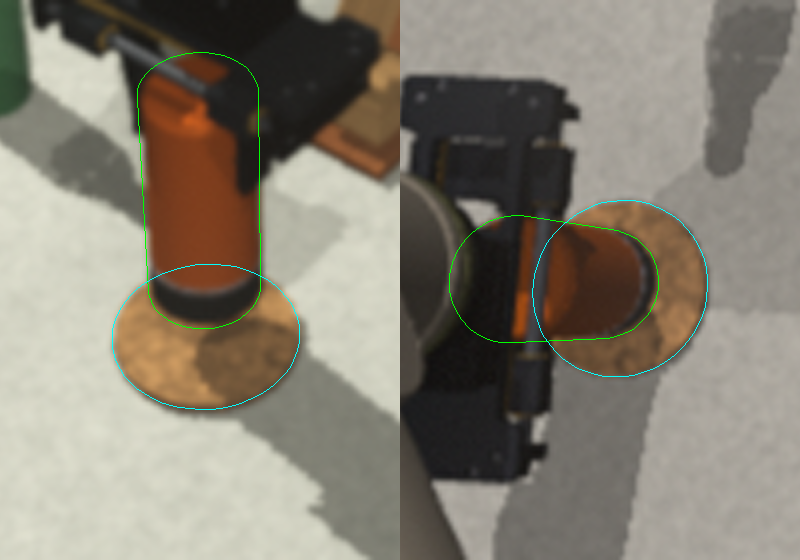

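Both outlines match: the cup (foot about (205,315) in the side crop) hangs over the coaster centre. I'll lower it with small corrections.

Call:
apply_moves:
  deltas:
    - {"translation": [-0.001, 0.0025, -0.012], "turn": [-0.002, 0.004, 0], "hand": 0.05}
    - {"translation": [0, 0, -0.012], "turn": [0, 0, 0], "hand": 0.05}
    - {"translation": [0, 0, -0.004], "turn": [0, 0, 0], "hand": 0.05}
    - {"translation": [0, 0, 0], "turn": [0, 0, 0], "hand": 0.05}

```text
time: 12.4
ee_pos: [0.54, 0.2325, 0.1415]
eef_rot: [0.717, 0.697, 0.007, 0.003]
ft_force: [0.8, -0.7, -3.7]
width: 0.0643
```

```bash
python3 go.py .535 .230 .1255 0 -1.6
```

```text
t 12.4 pos [0.54   0.2325 0.1415] d [-0.005  -0.0025 -0.016 ] turn [-0.0049  0.014  -0.0009] deg 0.9
q [ 0.09  0.4  -0.71  1.66  0.28  1.17 -0.72] F [ 0.8 -0.7 -3.7] w 0.0643 toolz [ 0.014  0.005 -1.   ]
```

Call:
apply_moves:
  deltas:
    - {"translation": [-0.005, -0.0025, -0.002], "turn": [-0.004, 0.012, 0], "hand": 0.05}
    - {"translation": [0, 0, -0.003], "turn": [0, 0, 0], "hand": 0.05}
    - {"translation": [0, 0, 0], "turn": [0, 0, 0], "hand": 0.05}

```text
time: 12.7
ee_pos: [0.5348, 0.23, 0.1369]
eef_rot: [0.717, 0.697, 0.001, 0.0]
ft_force: [0.0, -0.2, -2.7]
width: 0.0646
```

```bash
python3 go.py .535 .230 .1255 0 -1.6
```

```text
t 12.7 pos [0.5348 0.23   0.1369] d [ 0.0002  0.     -0.0114] turn [-0.0008  0.0019 -0.001 ] deg 0.1
q [ 0.09  0.4  -0.71  1.67  0.28  1.17 -0.72] F [ 0.  -0.2 -2.7] w 0.0646 toolz [ 0.002  0.001 -1.   ]
```

Call:
apply_moves:
  deltas:
    - {"translation": [0, 0, -0.003], "turn": [0, 0.001, 0], "hand": 0.05}
    - {"translation": [0, 0, -0.003], "turn": [0, 0, 0], "hand": 0.05}
    - {"translation": [0, 0, -0.002], "turn": [0, 0, 0], "hand": 0.05}
    - {"translation": [0, 0, 0], "turn": [0, 0, 0], "hand": 0.05}

```text
time: 13.1
ee_pos: [0.535, 0.23, 0.1285]
eef_rot: [0.717, 0.697, 0.001, 0.0]
ft_force: [-1.1, -0.4, -4.2]
width: 0.0642
```

```bash
python3 go.py .535 .230 .1255 0 -1.6
```

```text
t 13.1 pos [0.535  0.23   0.1285] d [-0.     0.    -0.003] turn [-0.001   0.0014 -0.0009] deg 0.1
q [ 0.09  0.41 -0.71  1.68  0.29  1.16 -0.72] F [-1.1 -0.4 -4.2] w 0.0642 toolz [ 0.001  0.001 -1.   ]
```

Call:
apply_moves:
  deltas:
    - {"translation": [0, 0, -0.0015], "turn": [0, 0, 0], "hand": 0.05}
    - {"translation": [0, 0, -0.0015], "turn": [0, 0, 0], "hand": 0.05}

```text
time: 13.3
ee_pos: [0.5352, 0.2302, 0.1256]
eef_rot: [0.717, 0.697, 0.001, 0.0]
ft_force: [-2.1, 1.8, 9.7]
width: 0.0642
```

Call:
apply_moves:
  deltas:
    - {"translation": [0, 0, -0.0007], "turn": [0, 0, 0], "hand": 0.05}
    - {"translation": [0, 0, 0], "turn": [0, 0, 0], "hand": 0.05}

```text
time: 13.5
ee_pos: [0.5353, 0.2306, 0.1258]
eef_rot: [0.717, 0.697, 0.001, 0.0]
ft_force: [-0.4, 0.1, -3.6]
width: 0.064
```

Contact at the expected height. Release.

Call:
apply_moves:
  deltas:
    - {"translation": [0, 0, -0.0008], "turn": [0, 0, 0], "hand": 0.06}
    - {"translation": [0, 0, 0], "turn": [0, 0, 0], "hand": 0.07}
    - {"translation": [0, 0, 0], "turn": [0, 0, 0], "hand": 0.087}
    - {"translation": [0, 0, 0], "turn": [0, 0, 0], "hand": 0.087}
    - {"translation": [0, 0, 0], "turn": [0, 0, 0], "hand": 0.087}

```text
time: 14.0
ee_pos: [0.5362, 0.2312, 0.126]
eef_rot: [0.717, 0.697, 0.003, 0.001]
ft_force: [-0.2, 0.3, -0.1]
width: 0.084
```

Call:
apply_moves:
  deltas:
    - {"translation": [0, 0, 0], "turn": [0, 0, 0], "hand": 0.087}
    - {"translation": [0, 0, 0], "turn": [0, 0, 0], "hand": 0.087}

```text
time: 14.2
ee_pos: [0.5363, 0.2311, 0.126]
eef_rot: [0.717, 0.697, 0.003, 0.001]
ft_force: [0.2, 0.2, -0.4]
width: 0.0865
```

```bash
python3 go.py .535 .230 .30 0 -1.6
```

```text
t 14.2 pos [0.5363 0.2311 0.126 ] d [-0.0013 -0.0011  0.174 ] turn [-0.0027  0.0051 -0.0011] deg 0.3
q [ 0.09  0.41 -0.71  1.68  0.29  1.15 -0.72] F [ 0.2  0.2 -0.4] w 0.0865 toolz [ 0.005  0.003 -1.   ]
```

Call:
apply_moves:
  deltas:
    - {"translation": [-0.001, -0.001, 0.015], "turn": [0, 0.003, 0], "hand": 0.087}
    - {"translation": [0, 0, 0.02], "turn": [0, 0, 0], "hand": 0.087}
    - {"translation": [0, 0, 0.03], "turn": [0, 0, 0], "hand": 0.087}
    - {"translation": [0, 0, 0.04], "turn": [0, 0, 0], "hand": 0.087}
    - {"translation": [0, 0, 0.04], "turn": [0, 0, 0], "hand": 0.087}

```text
time: 14.7
ee_pos: [0.5318, 0.2284, 0.2743]
eef_rot: [0.717, 0.697, -0.002, -0.003]
ft_force: [0.9, -0.2, -0.4]
width: 0.0872
```

Call:
apply_moves:
  deltas:
    - {"translation": [-0.02, -0.03, 0.02], "turn": [0, 0, 0], "hand": 0.087}
    - {"translation": [-0.02, -0.04, 0], "turn": [0, 0, 0], "hand": 0.087}
    - {"translation": [-0.02, -0.04, 0], "turn": [0, 0, 0], "hand": 0.087}
    - {"translation": [-0.02, -0.04, 0], "turn": [0, 0, 0], "hand": 0.087}
    - {"translation": [0, 0, 0], "turn": [0, 0, 0], "hand": 0.087}

```text
time: 15.2
ee_pos: [0.4492, 0.0778, 0.3071]
eef_rot: [0.715, 0.699, 0.004, 0.0]
ft_force: [0.8, 0.3, 0.4]
width: 0.087
```

```bash
python3 - <<'E'
from h import *
from bench import camera
o=[]
for n in C:
    J=np.ascontiguousarray(camera(n)[:,:,::-1])
    for h,c in((cyl(np.array([.535,.2305,.008]),np.array([0,0,1.]),0,.15),(0,255,0)),):cv2.polylines(J,[cv2.convexHull((proj(n,h)+.5).astype(np.int32))],1,c,1)
    o.append(J[100:360,100:380] if n=="side" else J[100:360,110:390])
cv2.imwrite("pics/v6.png",cv2.resize(np.hstack(o),(800,371)))
E
```

```text
(no output)
```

View pics/v6.png

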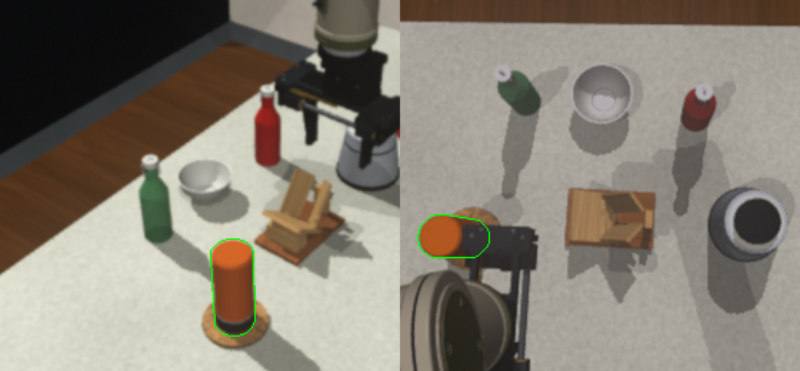

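The cup stands upright at the coaster centre, matching the outline (side (233,290), top (440,238)). The bottles and bowl are where they were and the robot is clear of everything. Handing in.

```bash
python3 -c "
from bench import order;print(order.close_job())"
```

```text
the job is handed in; nothing more can be done
None
```

The job is done and handed in at about 15 s of the 64 s allowed; the hand-in gives no verdict.

- **Drainer:** I gripped the cup near its top at 40 N (50 N for the press) and drew it out along its own axis.
- **Blender pad:** I stood it on the pad, centred to about 1–2 mm. It then went down 12 mm, which is the full travel, and met the hard stop. I held it there for about 2.2 s with 18–31 N of contact force and never let go. The tool leaned by up to 1° during the hold, and I trimmed that out before lifting.
- **Coaster:** I lowered the cup until it touched, at the height I expected, then opened the fingers and backed away.

**Last checks:** The final side and top pictures show the cup upright in the middle of the coaster, within about 2 mm. The bottles and bowl look unmoved, and the robot is touching nothing.

**What failed or disagreed:**
- The first cup fit used a wrong colour mask, and I redid it.
- The side and top views first put the pad about 8 mm apart, because the pad's dark rim was counted with its top face. Fitting it as a cylinder brought that to about 4 mm, mostly in the depth direction of the side view.
- The two views of the leaning cup also disagreed by more than 10 mm along y. I used the top view's position, and the grasp confirmed it.
- One move call was refused because I left out "hand"; nothing moved.

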